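Refit the filter cover of the air cleaner

ROBOT

A 7-joint arm with a two-finger parallel gripper is mounted at the origin on the work surface. World frame = base frame: x ahead of the robot, y to its left, z up, the work surface at z = 0. Lengths are in m, angles in rad, forces in N, time in s.
With the tool pointing down it reaches from about 0.4 to 0.9 m from the base axis. Payload 5.5 kg.
Tool frame: the origin (TCP) lies midway between the tips of the shut fingers; the grasp point (between the pads) lies 19 mm behind it (manip.grip_depth is the distance from the TCP to the grasp point, in m); z points along the fingers, x is the direction in which the jaws open and shut, and the axes are right-handed (so a half turn about z gives the same grasp; the last joint's range is limited). The gripper opens to 92 mm and grips with 3 to 60 N. Pads are 19 mm wide; open, the fingers measure 130 mm over their backs; the gripper's body (75 mm by 190 mm) begins 47 mm behind the grasp point.
Start: joints at [-1.019, 0.501, -0.427, 1.55, 0.221, 1.138, -0.21], TCP at [0.185, 0.623, 0.227] pointing down, gripper open.
Joint ranges: [-2.88, 2.88], [-0.31, 2.03], [-1.54, 1.56], [0.2, 2.42], [-1.41, 4.55], [0.19, 2.02], [-2.57, 2.57]. Speed limits (rad/s): [2.57, 2.57, 3.14, 3.14, 3.14, 3.14, 3.14].

INTERFACE

Orientations are given as a unit quaternion [x, y, z, w].
In Python, from bench import manip, effector, viewer gives the robot as it stands. Calls block until the motion is done:
- manip.move_pose(position, orientation): joint-space move of the TCP to a pose.
- manip.servo_line(position, ori=None, vel=0.15): straight line of the TCP; ori=None keeps the orientation; vel is the mean speed in m/s.
- manip.movej(angles): joint-space move.
- effector.open_jaws() and effector.close(f_grip=None): open the fingers fully, or close them until they stop; f_grip is the grip in N (None keeps the last).
- manip.sleep(seconds).
- manip.solve_ik(position, orientation): joint angles nearest the present ones, or None.
- viewer.get_image(name): name is "side" or "top"; returns the picture (480x640x3 uint8, red, green, blue); there is no depth.
- viewer.get_calibration(name): a dict with "vfov" (degrees; the focal length in pixels is half the picture's height over the tangent of half this angle, whatever the lens; pixels are square), "cx", "cy" (the principal point, pixels), "dist_coeffs" ([k1, k2, p1, p2, k3] as OpenCV has them; the pictures are not rectified), "eye" and "attitude" of the camera in the world. Camera axes: x right, y down, z forward; pixel columns grow to the right and rows downward; lengths in m; the calibration is good to about 2 mm. A picture is of the moment at which its call begins. get_calibration takes no time and is no camera call.
A pose or a line that the arm cannot do raises manip.PlanningError and nothing moves.
- manip.hand_in(): hands the job in, once; it reports no verdict.
Readings, each from a call of its own:
- manip.current_clock(): time.
- manip.current_q(): joint angles.
- manip.current_joint_velocities(): joint speeds.
- manip.current_tau(): joint torques, N m.
- manip.current_tool_pos(): TCP position.
- manip.current_tcp_rot(): TCP orientation.
- manip.current_force(): force on the tool from outside, world axes, zero at the start.
- manip.current_wrist_torque(): the same for the moment, N m.
- manip.current_finger_gap(): finger opening in m.
Only numpy, scipy, OpenCV 4.12 (cv2) and the standard library are available. Lean on these libraries where they do the work, as an engineer would, in place of code of your own. Each camera call takes 0.05 s, during which the arm holds its last target. There are 200 camera calls.

TASK

The air cleaner has a fresh filter in and its loose grey filter cover, lying on the mat beside it, must go back on. With the cover tilted, rear end up, hook its front lip under the front rim of the filter bay, then pivot the rear down and press it until the latch snaps over it and the cover lies flush with the deck; then let go. Leave everything else on the counter where it is.

Things in the scene. Friction and masses are not known exactly. Their poses are not given: they have to be found in the camera images.
- cleaner: Portable air cleaner, grey and white box fixed on the counter, 240 (x) x 200 (y) mm. Origin: centre of its underside, on the mat; x from its louvred front (towards the robot) to its rear, z up. Flat white deck 120 mm up, x -120 to 32 mm; behind it a console with an upright front face at x = 32 mm, top 155 mm up (dial, folded handle to 170). The deck has the open filter bay.
- bay (a point): Middle of the filter bay's front edge, deck level (cleaner x -75, z 120 mm); axes as the cleaner's. The bay runs 107 mm towards +x to the console, 86 mm wide; ledges at its sides (9 mm wide) and rear (6 mm), 8 mm below the deck, carry the cover. Towards -x the 3 mm thick rim of the deck overhangs a slot for the lip: 86 mm wide, 13 mm high, 14 mm deep, open to the bay, the white filter its floor.
- cover: Loose filter cover, grey plastic with dark louvre strips, about 75 g, lying rib up on the mat. Plate 104 (x) x 80 (y) x 8 mm. Origin: centre of the plate's underside; x from front to rear, z up. A rib to hold it stands on top. The clear area behind the rib (x 10 to 52 mm) is where it is pressed shut. Seated in the bay its top is level with the deck, with 3 mm of play along x and on each side.
- cover_lip (a point): Tip of the cover's front lip, middle of its upper edge (cover x -62, z 3.5 mm). The lip is a tongue 56 mm wide and 3.5 mm thick, level with the plate's underside, standing out 10 mm from the plate's front edge at x -52.
- cover_rear (a point): Middle of the top rear edge of the cover's plate (cover x 52, z 8 mm).
- cover_grip (a point): Middle of the cover's grip rib (cover x -14, z 18 mm), taken with the fingers across the cover's y. The rib is 14 mm thick (y), 48 mm long (x -38 to 10) and rises from the plate's top at z 8 to z 28 mm.
- latch (a joint): Spring latch in the console's front face: how far (m) its nose is pushed back into the console; 0 = fully out, at most 0.009. Pressed down on the nose's sloping top, the cover's rear edge pushes it back, and it then springs out over the cover. A cover hooked and let go rests on the nose, its rear up by about 9 degrees; some 4 to 12 N on its rear snaps it shut.
- latch_nose (a point): Tip of the latch nose at its flat underside: when out, 101 mm behind the bay's front edge (6 mm out of the console) and 1 mm above the deck. The nose is 30 mm wide, in the middle of the console; its top slopes 30 degrees from vertical, up to 12 mm above the deck.
- old_filter: Bystander: the used filter element: white frame 112 x 72 x 14 mm with grey pleats, lying flat on the mat on the other side of the air cleaner from the cover; no rib, no lip. Origin: centre of its underside.
- battery: Bystander: black battery pack of the fogger, 120 x 76 x 63 mm. Origin: centre of its underside.
- tape: Bystander: roll of grey tape lying flat, 96 mm across, 25 mm high. Origin: centre of its underside.
- screwdriver: Bystander: black-handled screwdriver lying on the mat, 200 mm long, 26 mm thick. Origin: under its middle.
- water: Bystander: standing water bottle with a blue cap, 64 mm across, 205 mm tall. Origin: centre of its underside.
- funnel: Bystander: clear plastic funnel standing mouth down, 116 mm across, 97 mm tall. Origin: centre of its underside.
- glove_box: Bystander: cardboard glove box, 125 x 235 x 75 mm. Origin: centre of its underside.
- cartridge: Bystander: round grey respirator cartridge lying flat, 96 mm across, 36 mm high. Origin: centre of its underside.
Mind the look-alikes: they are no part of the job. Leave any blue look-alike of the cover alone.

How it is judged:
On the way:
1. the cover's front lip is hooked under the front rim of the bay while its rear is still raised (tilted more than 7 degrees) (x of cover_lip in the frame of bay below -0.004 m and z of cover_lip in the frame of bay between -0.02 and -0.002 m and y of cover_lip in the frame of bay between -0.02 and 0.02 m and angle between the y axis of cover and the y axis of cleaner, either way round below 0.3 rad and angle between cover's own z axis and vertical between 0.12 and 1 rad), for 0.1 s.
At the end, for the whole second after the job is handed in: The cover is in the bay the right way round, its front lip at least 4 mm in under the front rim, its rear edge level with the deck (within 2.5 mm above and 4 mm below), lying flat within 3 degrees, the latch sprung out over its rear edge (less than 2 mm from fully out), and at rest (x of cover_lip in the frame of bay below -0.004 m and z of cover_lip in the frame of bay between -0.02 and -0.002 m and y of cover_lip in the frame of bay between -0.02 and 0.02 m and angle between the y axis of cover and the y axis of cleaner, either way round below 0.3 rad and z of cover_rear in the frame of bay between -0.004 and 0.0025 m and angle between cover's own z axis and vertical below 0.05 rad and value of joint latch below 0.002 m and linear speed of cover below 0.02 m/s); the robot touches nothing.
It fails at once if another thing on the counter is shifted by more than 30 mm or knocked over (distance of any of old_filter, battery, tape, screwdriver, water, funnel, glove_box, cartridge from where it was at the start of the episode above 0.03 m or angle between any of water, funnel's own z axis and vertical above 0.5 rad).
It also fails if it takes over 54 s, if anything falls off the work surface, if the arm or the gripper's body presses on something with over 40 N, if the wrist force passes 120 N, or if a joint passes its speed limit or range.

## Working session

There is one attempt and no reset: what is moved stays moved. The work goes in short steps, each a Python script; the robot and the scene stay as the last script left them, time stands still between calls to the robot, and variables do not carry over. Pictures are saved under pics/ and viewed, about 8 in all and at most 12, crops included, and the job is handed in when it is done.

```bash
ls; mkdir -p pics
python3 - <<'E'
from bench import manip, effector, viewer
import cv2
for n in("side","top"):
    im=viewer.get_image(n); cv2.imwrite(f"pics/{n}0.png",im[:,:,::-1]); print(n,viewer.get_calibration(n))
print(manip.current_clock(),manip.current_tcp_rot(),manip.grip_depth)
E
```

```text
pics
side {'vfov': 53.74058822187452, 'cx': 320.9493618265198, 'cy': 242.00852193181586, 'dist_coeffs': array([0.02321504, 0.        , 0.        , 0.        , 0.        ]), 'eye': array([ 0.08473723, -0.96915487,  0.91271745]), 'attitude': array([ 0.8744392 , -0.15934648,  0.08843778, -0.44960376])}
top {'vfov': 51.28037845465554, 'cx': 315.502911602606, 'cy': 244.31658184215877, 'dist_coeffs': array([0.03480622, 0.        , 0.        , 0.        , 0.        ]), 'eye': array([0.31869913, 0.06994978, 1.54040732]), 'attitude': array([ 0.71392174, -0.69806897,  0.03459867, -0.0426425 ])}
0.1 [ 8.01500196e-01  5.97993866e-01 -7.22821423e-04  5.00572164e-04] 0.0188
```

View pics/side0.png

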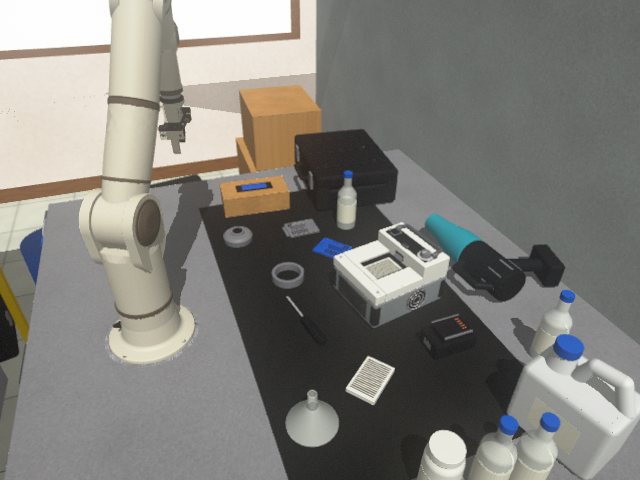

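View pics/top0.png

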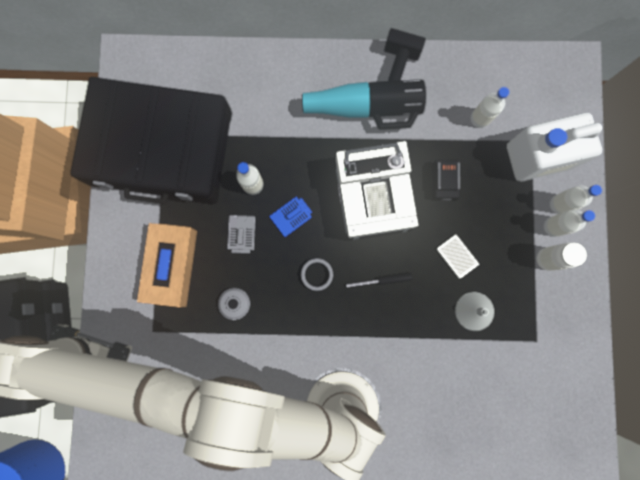

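The side view shows the grey cover at about (300,228) and the cleaner at (390,270). In the top view they are at (241,234) and (377,190). The blue look-alike is at (291,216). Next I'll enlarge the cover and cleaner in both views.

Run:
```python
import cv2,numpy as np
t=cv2.imread("pics/top0.png");s=cv2.imread("pics/side0.png")
r=lambda im,x,y,w,h,k:cv2.resize(im[y:y+h,x:x+w],None,fx=k,fy=k,interpolation=cv2.INTER_CUBIC)
a=r(t,327,137,100,100,4);b=r(t,217,209,50,50,8);c=r(s,325,220,133,100,3);d=r(s,275,210,57,28,7)
o=np.zeros((600,800,3),np.uint8)
o[:400,:400]=a;o[:400,400:]=b;o[400:,:0]=0
d=d[:196,:399];o[400:596,:399]=d
c=cv2.resize(s[230:280,350:450],None,fx=4,fy=4,interpolation=cv2.INTER_CUBIC);o[400:600,400:]=c
cv2.imwrite("pics/c0.png",o)
```

```text
(no output)
```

View pics/c0.png

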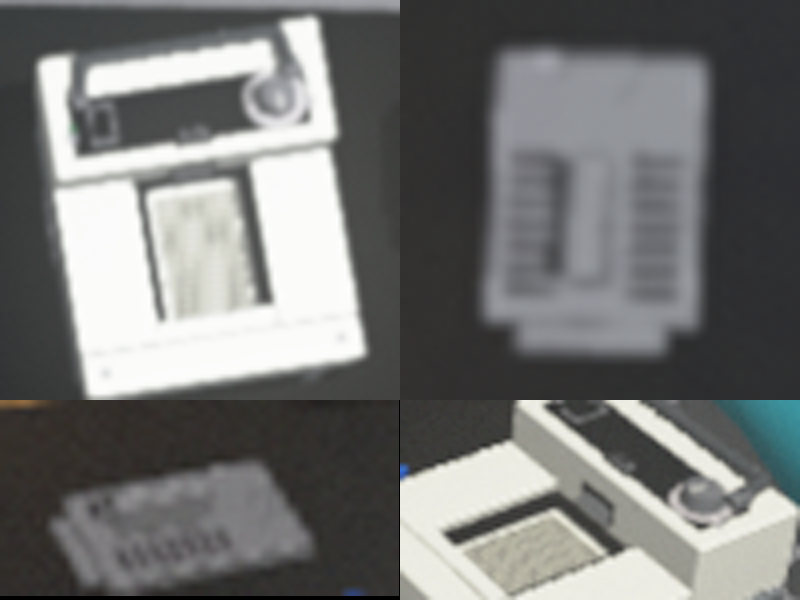

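Top crop: the cover's lip faces the robot and its rear is up in the picture. The bay is open, with its front edge at crop (162,322)–(272,303) and the latch at (195,172). Next I'll measure edges with masks and ray casts.

```bash
cat > h.py <<'E'
from bench import manip, effector, viewer
import cv2, numpy as np
from scipy.spatial.transform import Rotation as R
def ray(n,uv):
    c=viewer.get_calibration(n); f=240/np.tan(np.radians(c["vfov"]/2))
    K=np.array([[f,0,c["cx"]],[0,f,c["cy"]],[0,0,1]])
    p=cv2.undistortPoints(np.array(uv,float).reshape(-1,1,2),K,c["dist_coeffs"])[:,0]
    return c["eye"],R.from_quat(c["attitude"]).apply(np.c_[p,np.ones(len(p))])
def onplane(n,uv,z):
    e,d=ray(n,uv); return e+d*((z-e[2])/d[:,2])[:,None]
def proj(n,P):
    c=viewer.get_calibration(n); f=240/np.tan(np.radians(c["vfov"]/2))
    K=np.array([[f,0,c["cx"]],[0,f,c["cy"]],[0,0,1]])
    q=R.from_quat(c["attitude"]).inv(); 
    return cv2.projectPoints(np.array(P,float).reshape(-1,3),q.as_rotvec(),q.apply(-c["eye"]),K,c["dist_coeffs"])[0][:,0]
E
python3 - <<'E'
from h import *
t=cv2.imread("pics/top0.png");g=cv2.cvtColor(t,cv2.COLOR_BGR2GRAY)
def up(x,y,w,h,k=8):
    return cv2.resize(g[y:y+h,x:x+w],None,fx=k,fy=k,interpolation=cv2.INTER_CUBIC),lambda p:(np.array(p,float)+.5)/k-.5+[x,y]
# cover
u,m=up(217,209,50,50); mask=(u>95).astype(np.uint8)
mask=cv2.morphologyEx(cv2.copyMakeBorder(mask,60,60,60,60,cv2.BORDER_CONSTANT),cv2.MORPH_CLOSE,np.ones((71,71)))[60:-60,60:-60]
print("levels",np.percentile(u,[5,50,95]))
def edge(c,a,b,m,n,z,tol=14):
    a,b=np.array(a,float),np.array(b,float);d=(b-a)/np.linalg.norm(b-a);L=np.linalg.norm(b-a)
    s=(c-a)@d;o=(c-a)@np.array([-d[1],d[0]])
    P=c[(s>.1*L)&(s<.9*L)&(abs(o)<tol)]
    W=onplane(n,m(P),z)[:,:2];l=cv2.fitLine(W.astype(np.float32),cv2.DIST_HUBER,0,1e-4,1e-4).ravel()
    return l,len(P)
def inter(l,k):
    s=np.linalg.solve(np.c_[l[:2],-k[:2]],k[2:]-l[2:]);return l[2:]+s[0]*l[:2]
def ang(l): return np.degrees(np.arctan2(l[1],l[0]))
c=max(cv2.findContours(mask,cv2.RETR_EXTERNAL,cv2.CHAIN_APPROX_NONE)[0],key=len)[:,0]
E={}
for nm,a,b,z in[("rear",(96,50),(305,58),.008),("left",(95,60),(84,318),.008),("right",(307,65),(297,325),.008),("lip",(118,352),(265,354),.0035)]:
    l,k=edge(c,a,b,m,"top",z);E[nm]=l;print(nm,ang(l),k)
rl,rr=inter(E["rear"],E["left"]),inter(E["rear"],E["right"]);ll,lr=inter(E["lip"],E["left"]),inter(E["lip"],E["right"])
print("cover",rl,rr,ll,lr,"w",np.linalg.norm(rl-rr),"len114?",np.linalg.norm((rl+rr-ll-lr)/2),(rl+rr)/2,(ll+lr)/2)
# rib top blob z=.028
# cleaner
u,m=up(327,137,100,100); mask=(u>185).astype(np.uint8)
c=np.vstack([q[:,0] for q in cv2.findContours(mask,cv2.RETR_LIST,cv2.CHAIN_APPROX_NONE)[0]])
E={};S=lambda *p:[2*np.array(q) for q in p]
for nm,(a,b) in dict(dl=S((55,185),(88,398)),dr=S((332,150),(367,355)),df=S((88,398),(367,355)),bl=S((137,182),(161,322)),br=S((248,170),(272,303)),bf=S((162,322),(272,303))).items():
    l,k=edge(c,a,b,m,"top",.12 );E[nm]=l;print(nm,ang(l),k)
for f,a,b in(("df","dl","dr"),("bf","bl","br")):
    p,q=inter(E[f],E[a]),inter(E[f],E[b]);print(f,p,q,np.linalg.norm(p-q),(p+q)/2)
E
```

```text
levels [ 46.  49. 149.]
rear 88.32134 168
left 0.020222627 207
right -0.68746066 208
lip 89.23056 118
cover [0.5736032  0.36136204] [0.57118285 0.2787746 ] [0.4567943  0.36132082] [0.4557043  0.28016022] w 0.08262291 len114? 0.11614572 [0.57239306 0.3200683 ] [0.4562493  0.32074052]
dl 10.245253 340
dr 9.966188 328
df -79.95297 446
bl 11.315988 443
br 9.999485 213
bf 59.302334 24
df [ 0.49909538 -0.00631212] [ 0.5340819  -0.20378272] 0.200546 [ 0.5165886  -0.10504742]
bf [ 0.6180338  -0.04574748] [ 0.5620173 -0.1400988] 0.10972702 [ 0.59002554 -0.09292313]
```

Sizes agree: deck width 200.5 mm, and the cover outline about 1 mm too large on each side. I'll check by overlaying predicted points in both views.

```bash
cat >> h.py <<'E'
YC=np.radians(10.05); xc=np.array([np.cos(YC),np.sin(YC),0]); yc=np.array([-xc[1],xc[0],0])
BAY=np.array([.5166,-.1050,.12])+.045*xc
COV=np.array([.5193,.3208,0.]); YV=np.radians(-.6); xv=np.array([np.cos(YV),np.sin(YV),0]); yv=np.array([-xv[1],xv[0],0])
E
python3 - <<'E'
from h import *
ez=np.array([0,0,1])
B=lambda x,y,z:BAY+(x*xc+y*yc+z*ez)/1000
C=lambda x,y,z:COV+(x*xv+y*yv+z*ez)/1000
bl=[B(0,43,0),B(0,-43,0),B(107,-43,0),B(107,43,0)]
dl=[B(-45,100,0),B(-45,-100,0),B(107,-100,0),B(107,100,0)]
cv=[C(-52,40,8),C(-52,-40,8),C(52,-40,8),C(52,40,8)]
rb=[C(-38,7,28),C(-38,-7,28),C(10,-7,28),C(10,7,28)]
lp=[C(-62,28,3.5),C(-62,-28,3.5)]
o=[]
for n,w in(("top",[(327,137,100,75),(217,209,50,50)]),("side",[(325,220,133,100),(275,212,57,32)])):
    im=cv2.imread(f"pics/{n}0.png")
    for (x,y,ww,h) in w:
        k=min(400/ww,300/h);a=cv2.resize(im[y:y+h,x:x+ww],None,fx=k,fy=k,interpolation=cv2.INTER_CUBIC)
        for q,col in((bl,(0,0,255)),(dl,(255,0,0)),(cv,(0,255,0)),(rb,(0,255,255)),(lp,(255,0,255))):
            p=((proj(n,q)+.5-[x,y])*k-.5).round().astype(int);cv2.polylines(a,[p],True,col,1)
        f=np.zeros((300,400,3),np.uint8);f[:a.shape[0],:a.shape[1]]=a[:300,:400];o.append(f)
cv2.imwrite("pics/ov.png",np.vstack([np.hstack(o[:2]),np.hstack(o[2:])]))
E
```

```text
(no output)
```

View pics/ov.png

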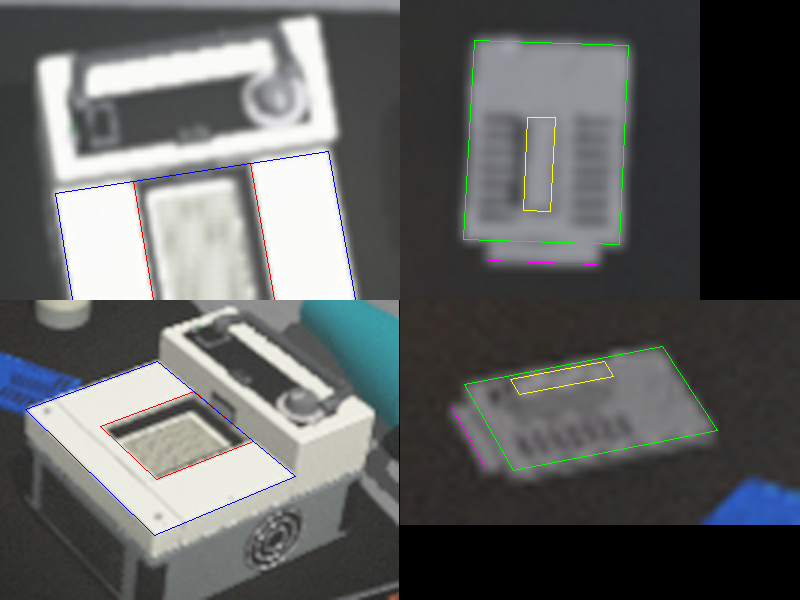

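The overlay fits both views to within a pixel. Now the grasp.

```bash
cat >> h.py <<'E'
M=np.array([[0,1,0],[1,0,0],[0,0,-1.]])   # tool axes in cover axes
def quat(yaw,tilt=0): # cover attitude: yaw, rear raised by tilt (deg)
    return (R.from_euler("ZY",[yaw,-np.radians(tilt)])*R.from_matrix(M)).as_quat()
def st(s=""):
    print(s,"t%.2f"%manip.current_clock(),"p",np.round(manip.current_tool_pos(),4),"F",np.round(manip.current_force(),1),"gap %.4f"%manip.current_finger_gap())
E
python3 - <<'E'
from h import *
g=COV-.014*xv
manip.move_pose(g+[0,0,.14],quat(YV)); st("above")
manip.servo_line(g+[0,0,.03],vel=.15); manip.servo_line(g+[0,0,.0105],vel=.04); st("down")
effector.close(f_grip=40); st("shut")
manip.servo_line(g+[0,0,.06],vel=.1); st("lift")
cv2.imwrite("pics/s1.png",cv2.resize(viewer.get_image("side")[150:300,220:420,::-1],None,fx=4,fy=4))
E
```

```text
above t1.74 p [0.5045 0.3227 0.1404] F [0.1 0.3 1.2] gap 0.0920
down t3.26 p [0.5052 0.3209 0.0103] F [-0.   0.  -0.7] gap 0.0918
shut t4.45 p [0.5053 0.3209 0.0105] F [-0.2  0.1  0.1] gap 0.0140
lift t5.09 p [0.5053 0.3208 0.0601] F [ 1.   0.6 -0.5] gap 0.0137
```

View pics/s1.png

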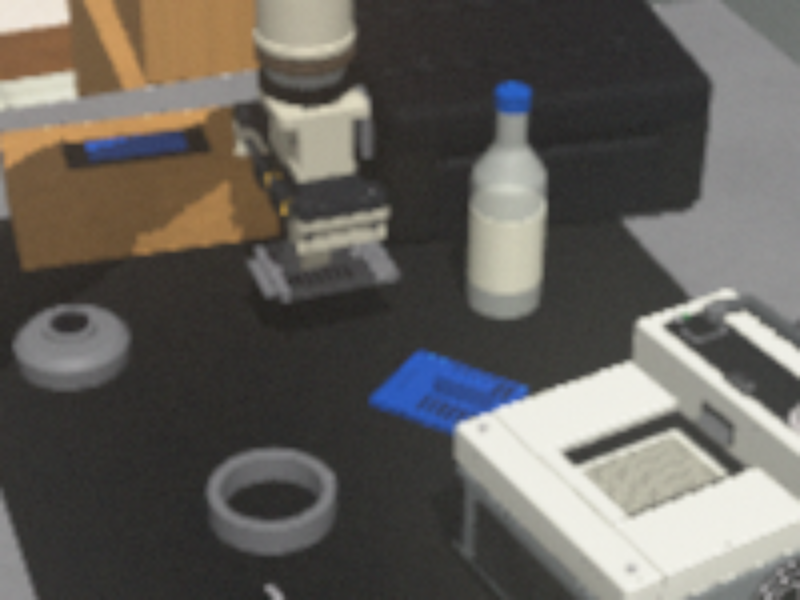

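Cover held, gap 13.7 mm (the rib). Moving to a tilted hover above the bay.

```bash
cat >> h.py <<'E'
def tcp(xt,zt,tilt,off=(0,0),y=0): # TCP so that lip tip (upper edge) is at bay (xt,zt) mm
    t=np.radians(tilt);ex=np.array([np.cos(t),np.sin(t)]);en=np.array([-np.sin(t),np.cos(t)])
    p=np.array([xt,zt])+np.array(off)+48*ex+7*en
    return BAY+(p[0]*xc+y*yc+[0,0,p[1]])/1000
E
python3 - <<'E'
from h import *
for a in((3,15,30),(3,-8,30),(-6,-8,30),(-8,-5,10)): print(manip.solve_ik(tcp(*a),quat(YC,a[2])) is not None,np.round(tcp(*a),3))
g=COV-.014*xv
manip.servo_line(g+[0,0,.2],vel=.25)
manip.move_pose(tcp(3,70,30),quat(YC,30)); st("over")
manip.servo_line(tcp(3,15,30),vel=.1); manip.sleep(.2); st("hover")
im=viewer.get_image("side")[:,:,::-1].copy(); tp=viewer.get_image("top")[:,:,::-1].copy()
cv2.imwrite("pics/s2raw.png",im)
ez=np.array([0,0,1]);t=np.radians(30);q=R.from_quat(quat(YC,30))*R.from_matrix(M).inv()
def P(x,y,z): return tcp(3,15,30)+q.apply(np.array([x+14,y,z-10.5])/1000)
x,y,w,h=330,195,133,100;k=6
a=cv2.resize(im[y:y+h,x:x+w],None,fx=k,fy=k,interpolation=cv2.INTER_CUBIC)
for L,col in(([P(-62,28,3.5),P(-62,-28,3.5)],(255,0,255)),([P(-52,40,8),P(-52,-40,8),P(52,-40,8),P(52,40,8)],(0,255,0)),([BAY+.043*yc,BAY-.043*yc],(0,0,255))):
    cv2.polylines(a,[((proj("side",L)+.5-[x,y])*k-.5).round().astype(int)],True,col,1)
cv2.imwrite("pics/s2.png",a)
E
```

```text
True [ 0.601 -0.09   0.165]
True [ 0.601 -0.09   0.142]
True [ 0.592 -0.092  0.142]
True [ 0.598 -0.091  0.13 ]
over t7.41 p [ 0.6013 -0.0886  0.2194] F [ 0.2 -0.5 -0.1] gap 0.0136
hover t8.31 p [ 0.602  -0.0901  0.1661] F [-0.  -0.4  0.2] gap 0.0142
```

View pics/s2.png

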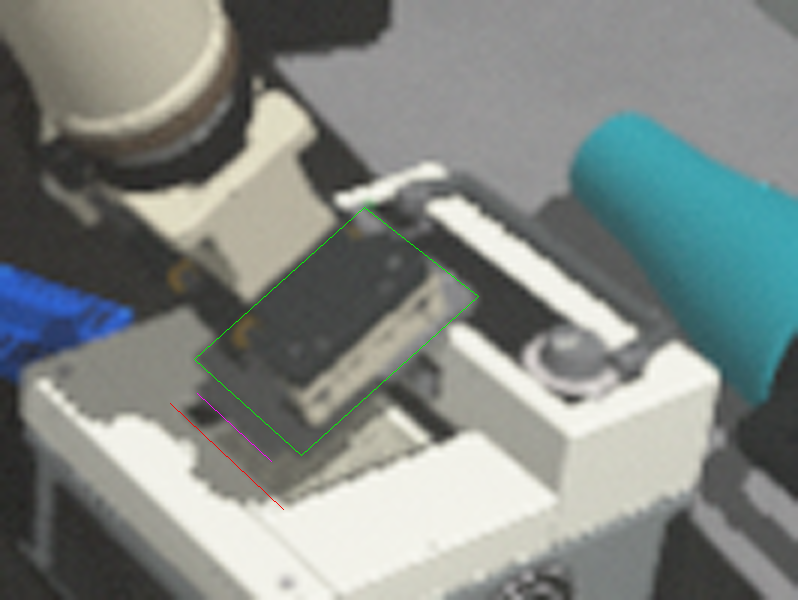

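The picture agrees with the predicted cover outline (lip at about (235,425), bay edge (170,403)–(284,510)). Lowering it with force checks.

Run:
```python
from h import *
q=quat(YC,30)
manip.servo_line(tcp(3,-3,30),vel=.06); st("z-3")
for z in(-5.5,-8):
    manip.servo_line(tcp(3,z,30),vel=.03); manip.sleep(.1); st(f"z{z}")
    if np.linalg.norm(manip.current_force())>5: raise SystemExit
for x in(1,-1,-3,-4.5,-6):
    manip.servo_line(tcp(x,-8,30),vel=.03); manip.sleep(.1); st(f"x{x}")
    if np.linalg.norm(manip.current_force())>5: break
```

```text
z-3 t8.86 p [ 0.6008 -0.0899  0.1461] F [ 0.4 -0.8 -0.1] gap 0.0139
z-5.5 t9.21 p [ 0.6015 -0.09    0.1447] F [0.3 0.3 0.4] gap 0.0137
z-8 t9.56 p [ 0.6014 -0.09    0.142 ] F [-0.9 -0.2 -0.6] gap 0.0137
x1 t9.91 p [ 0.5994 -0.0904  0.1421] F [-0.3 -0.6 -0.4] gap 0.0135
x-1 t10.26 p [ 0.5974 -0.0907  0.1421] F [-0.1  0.6 -0.3] gap 0.0132
x-3 t10.61 p [ 0.5954 -0.0911  0.1421] F [ 0.7 -0.3 -0.6] gap 0.0139
x-4.5 t10.96 p [ 0.594  -0.0913  0.1421] F [0.2 1.3 0.2] gap 0.0136
x-6 t11.31 p [ 0.5935 -0.0915  0.1428] F [4.2 1.1 0.3] gap 0.0137
```

Contact comes at −5.5 mm, as expected: the plate's front edge meets the rim with the lip under it. Pivoting down now.

Run:
```python
from h import *
for a in((-5.5,-7.7,27),(-6,-7.2,23),(-6.8,-6.7,19),(-7.3,-6,15),(-7.7,-5.5,11.5)):
    manip.servo_line(tcp(*a),quat(YC,a[2]),vel=.03); manip.sleep(.15); st(a)
    if np.linalg.norm(manip.current_force())>12: break
im=viewer.get_image("side")[:,:,::-1]
cv2.imwrite("pics/s3.png",cv2.resize(im[195:295,330:463],None,fx=6,fy=6,interpolation=cv2.INTER_CUBIC))
```

```text
(-5.5, -7.7, 27) t11.76 p [ 0.5947 -0.091   0.1406] F [4.7 0.8 1.8] gap 0.0137
(-6, -7.2, 23) t12.19 p [ 0.596  -0.0908  0.1381] F [5.7 2.8 1. ] gap 0.0134
(-6.8, -6.7, 19) t12.59 p [ 0.597  -0.0905  0.1358] F [7.1 3.3 1.6] gap 0.0136
(-7.3, -6, 15) t12.99 p [ 0.5978 -0.0903  0.1333] F [6.3 4.8 0.6] gap 0.0137
(-7.7, -5.5, 11.5) t13.39 p [ 0.5985 -0.0901  0.131 ] F [ 7.   2.9 -0.6] gap 0.0136
```

View pics/s3.png

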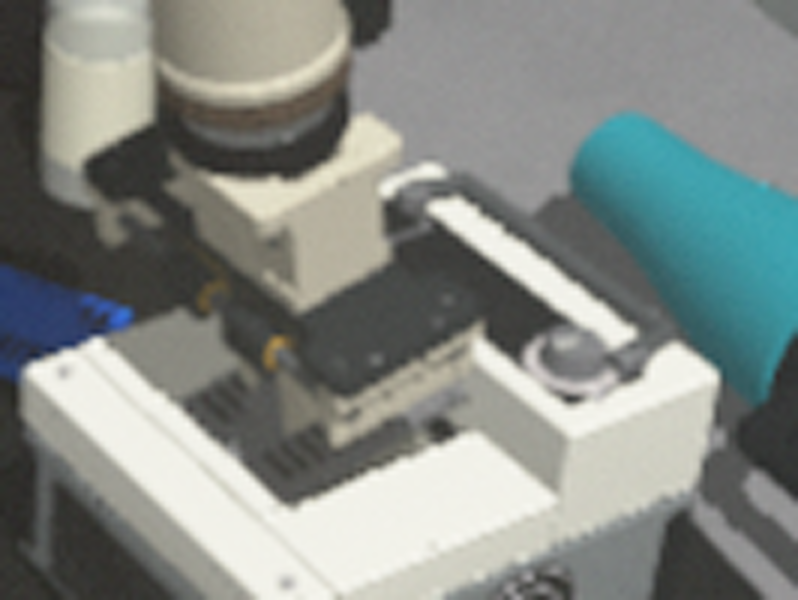

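The lip is hooked and the tilt is about 11.5° (front edge at (190,400)–(290,500), under the rim). Next: ease off, release, then press with closed fingers behind the rib.

Run:
```python
from h import *
manip.servo_line(tcp(-7.0,-5.5,11),quat(YC,11),vel=.03); manip.sleep(.2); st("ease")
effector.open_jaws(); st("open")
u=R.from_quat(quat(YC,11)).apply([0,0,-1])
manip.servo_line(manip.current_tool_pos()+.07*u,vel=.12); st("off")
effector.close(f_grip=20)
p=BAY+.083*xc
manip.servo_line(p+[0,0,.07],quat(YC,0),vel=.1); manip.servo_line(p+[0,0,.022],vel=.1); manip.sleep(.1); st("above press")
im=viewer.get_image("side")[:,:,::-1]
cv2.imwrite("pics/s4.png",cv2.resize(im[195:295,330:463],None,fx=6,fy=6,interpolation=cv2.INTER_CUBIC))
```

```text
ease t13.89 p [ 0.5987 -0.0902  0.1305] F [4.6 3.3 2.2] gap 0.0133
open t15.18 p [ 0.5991 -0.0904  0.1305] F [ 0.3 -0.7  0.3] gap 0.0916
off t15.92 p [ 0.5856 -0.0926  0.1988] F [-0.3  0.4  0.1] gap 0.0917
above press t18.82 p [ 0.6433 -0.0828  0.1429] F [ 0.1  0.  -0.2] gap 0.0005
```

View pics/s4.png

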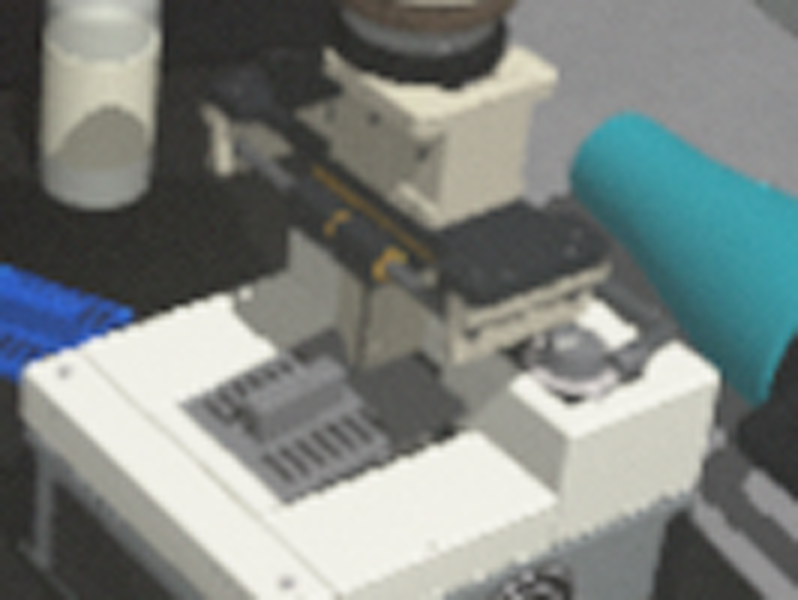

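The cover sits hooked in the bay with its rear resting on the latch, and the fingers are behind the rib (about (385,350)). Pressing.

Run:
```python
from h import *
p=BAY+.083*xc
for z in np.arange(18,-5,-2.):
    manip.servo_line(p+[0,0,z/1000],vel=.04); manip.sleep(.08); F=manip.current_force()
    print(z,np.round(F,1),round((manip.current_tool_pos()[2]-.12)*1e3,1))
    if F[2]>28 : break
st("pressed"); manip.servo_line(p+[0,0,.10],vel=.12); st("up")
manip.servo_line(p+[-.15,.0,.22],vel=.25)
manip.sleep(.3); st("clear")
a=[viewer.get_image(n)[:,:,::-1] for n in("side","top")]
cv2.imwrite("pics/s5raw.png",a[0])
c=cv2.resize(a[0][220:290,350:450],(800,560),interpolation=cv2.INTER_CUBIC)
cv2.imwrite("pics/s5.png",c)
```

```text
18.0 [-0.5 -0.4 -0.5] 18.0
16.0 [ 0.1 -0.1  0.2] 15.9
14.0 [-0.   0.9  1.4] 14.3
12.0 [ 1.1 -0.   5.2] 12.6
10.0 [0.9 0.5 5.7] 10.8
8.0 [ 0.7 -0.3  1.6] 7.8
6.0 [0.5 0.9 0.7] 5.7
4.0 [ 0.1 -0.3  0.5] 3.8
2.0 [-1.2  1.2  6.2] 2.4
0.0 [-5.7  1.6 15.7] 2.3
-2.0 [-9.6  2.1 27.5] 2.2
-4.0 [-14.8   3.6  39.1] 2.1
pressed t22.88 p [ 0.6428 -0.0827  0.1221] F [-14.8   3.6  39.1] gap 0.0005
up t23.89 p [ 0.6419 -0.0826  0.2187] F [ 0.  -1.  -0.6] gap 0.0006
clear t25.11 p [ 0.4928 -0.0826  0.339 ] F [ 0.2  1.1 -0.4] gap 0.0005
```

View pics/s5.png

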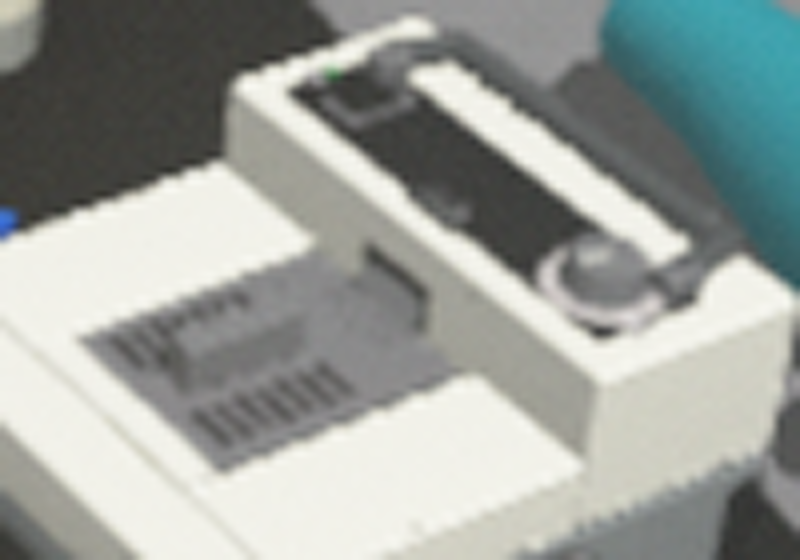

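The force trace shows the latch being passed, with a hard stop 2.1 mm above my nominal deck height. I need to know whether that is height error or a cover not fully down. I'll probe the deck beside it with the same fingers, then the cover again.

Run:
```python
from h import *
def probe(x,y,z0=8,lim=4):
    p=BAY+(x*xc+y*yc)/1000
    manip.servo_line(p+[0,0,z0/1000],quat(YC,0),vel=.2)
    for z in np.arange(z0-2,-5,-1.):
        manip.servo_line(p+[0,0,z/1000],vel=.04); manip.sleep(.05); F=manip.current_force()
        if F[2]>lim: break
    print((x,y),"cmd",z,"z",round((manip.current_tool_pos()[2]-.12)*1e3,2),np.round(F,1))
    manip.servo_line(p+[0,0,.02],vel=.1)
manip.servo_line(BAY+.06*xc+.07*yc+[0,0,.04],quat(YC,0),vel=.25)
probe(70,70); probe(83,0); probe(72,0)
st()
```

```text
(70, 70) cmd 1.0 z 2.33 [-3.9 -0.4 10.2]
(83, 0) cmd 1.0 z 2.34 [-3.1  1.5  9.2]
(72, 0) cmd 1.0 z 2.38 [4.9 0.6 6.5]
 t33.75 p [ 0.634  -0.0837  0.1407] F [6.2 2.2 4.4] gap 0.0005
```

Deck and cover are at the same height (2.33 and 2.34 mm), so the cover is flush. My last probe is leaning on the rib's rear end. I'll back off in +x, rise, and check that the cover hasn't shifted.

Run:
```python
from h import *
p=BAY+.083*xc
manip.servo_line(p+[0,0,.02],vel=.1); st("back")
manip.servo_line(p+[0,0,.10],vel=.15); manip.servo_line(p+[-.15,0,.22],vel=.25); manip.sleep(.4); st("clear")
b=viewer.get_image("side")[:,:,::-1]; a=cv2.imread("pics/s5raw.png")
d=cv2.absdiff(a,b)[220:290,350:450].max(2); print("diff near bay",d.max(),(d>25).sum())
ez=np.array([0,0,1]);x,y,k=350,220,8
c=cv2.resize(b[y:y+70,x:x+100],(800,560),interpolation=cv2.INTER_CUBIC)
L=[BAY+(X*xc+Y*yc)/1000 for X,Y in((0,40),(0,-40),(105.5,-40),(105.5,40))]
cv2.polylines(c,[((proj("side",L)+.5-[x,y])*k-.5).round().astype(int)],True,(0,255,0),1)
cv2.imwrite("pics/s6.png",c)
```

```text
back t34.01 p [ 0.6413 -0.0827  0.1385] F [-0.6 -0.4 -0.6] gap 0.0004
clear t36.01 p [ 0.4927 -0.0826  0.3394] F [ 0.2  0.5 -0.4] gap -0.0000
diff near bay 10 0
```

View pics/s6.png

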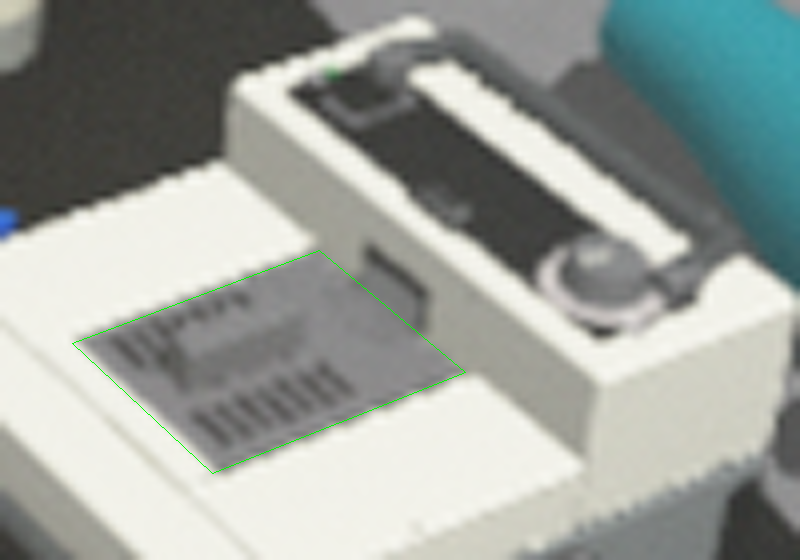

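The cover fills the bay flush, on the predicted outline (75,343)–(463,372). The latch nose is out over its rear edge at (400,290), and nothing has changed since the press. Handing in.

```bash
python3 -c "
from h import *
manip.hand_in(); st()"
```

```text
the job is handed in; nothing more can be done
the job is handed in; nothing more can be done
```

The filter cover is back on the air cleaner, and I handed the job in at about 36 s of the 54 s allowed; no verdict is reported.

I gripped the cover by its rib and hooked the lip under the rim at a 30° tilt. I then pivoted it down to about 11°, let go, and pressed behind the rib with closed fingers. It gave way at about 6 N.

**Checks that passed:**
- **Flush:** the fingers met the deck and the cover at the same height, 2.33 and 2.34 mm.
- **In place:** the last picture shows the cover on its predicted outline, with the latch nose over its rear edge.
- **Released:** the robot was clear and touching nothing.

**Checks that disagreed, or weren't made:**
- **Height offset:** both probes read 2.3 mm above my nominal deck height. I put that down to a calibration or fingertip offset, because the deck and the cover agreed.
- **Harder press than needed:** because of that offset, the press peaked at 39 N on the fingertips. My 28 N stop only acted after the last step.
- **Rib contact:** a third probe brushed the rear end of the rib with about 6 N. Pictures before and after show no change.
- **Latch and bystanders:** I judged the latch by picture and force only, as there is no reading of it. I didn't measure the other objects again; no move took the arm near them except over the mat.

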